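# Hold the sprung gear guard at its trip index

## Robot

A 7-joint arm with a two-finger parallel gripper is mounted at the origin on a cart in front of the work surface, level with it; the furniture and walls round the work are solid. World frame = base frame: x ahead of the robot, y to its left, z up, the work surface at z = 0. Lengths are in m, angles in rad, forces in N, time in s.
With the tool pointing down it reaches from about 0.4 to 0.875 m from the base axis. Payload 19.3 kg.
Tool frame: the origin (TCP) lies at the very end of the fingers, on their centre line; the grasp point (between the pads) lies 19 mm behind it; z points along the fingers, y is the line along which they close (so a half turn about z gives the same grasp; the last joint's range is limited). The gripper opens to 85 mm and grips with 20 to 120 N. Pads are 22 mm wide; open, the fingers measure 114 mm over their backs; the gripper's body (76 mm by 85 mm) begins 54 mm behind the grasp point. The pads swing forward as they close: fully open they stand 13 mm farther back than shut.
Start: joints at [-1.319, 0.521, -0.036, 1.599, 0.021, 1.021, -0.113], TCP at [0.198, 0.593, 0.231] pointing down, gripper open.
Joint ranges: [-2.91, 2.91], [-0.3, 2.13], [-1.5, 1.42], [0.17, 2.43], [-1.26, 4.41], [0.16, 1.93], [-2.52, 2.52]. Speed limits (rad/s): [1.89, 1.89, 2.39, 2.39, 3.01, 3.01, 3.01].

## Interface

Orientations are given as [roll, pitch, yaw] about the fixed x, y, z axes, in that order (R = Rz(yaw) Ry(pitch) Rx(roll)).
In Python, from workcell import bot gives the robot as it stands. The module is installed in compiled form; this text tells all that it offers.
- The arm moves only by the tool apply_moves, never from a script. Its arguments are lists of equal length, an entry for each row: "claw": the finger opening in m, from 0 to 0.0854; "xyz": the shift along the tool's x, y, z in m, a list of three; "twist": the turn, a rotation vector about the tool's x, y, z in rad, a list of three. A call has 1 to 20 rows; each row shifts and turns the commanded pose from where the row before left it, along the tool's axes as they then stand; what a row does not reach is not made up. A row lasts 1/10 s, in which the tool goes at most 50 mm and 8.59 degrees, less where a joint would pass 70% of its speed; a pose out of reach is approached as far as the arm can. A call with a gripper value outside its range is refused whole. The fingers move at their own pace and stop on an object; "force" is the grip in N (left out, the last holds). Time passes only in rows, so rows that do not move let the fingers close. It gives the time, the measured TCP pose, the force, the opening and the grip force at its end, in the units of the state.
- bot.observe(): the state, without advancing time (a new reading comes with each control period).
- bot.grab_frame(name): name is "side" or "top"; returns a dict with "img" (384x512x3 uint8, red, green, blue), "vfov" (degrees; the focal length in pixels is half the picture's height over the tangent of half this angle, whatever the lens; pixels are square), "cx", "cy" (the principal point, pixels), "distortion" ([k1, k2, p1, p2, k3] as OpenCV has them; the pictures are not rectified), "view" (4x4, takes a point from world to camera coordinates). Camera axes: x right, y up, looking along -z (the intrinsics and any distortion apply to the point x, -y, -z); pixel columns grow to the right and rows downward; lengths in m; the calibration is good to about 2 mm. A picture is of the moment at which its call begins. There is no depth.
- bot.job_done(): hands the job in; it is judged then, once.
Trained networks look in the newest picture that a camera, given by its name, has taken for a name from the list of things; names that differ only in an ending like _2 or _b are one class to them, and where a whole thing is asked for, a point or a joint stands for the part that bears it (a point fixed in the world has none). Each returns a list of dicts, best first, with "score" (0 to 1); they miss things now and then, are a little off and sometimes report something else, mostly with a low value. They report only what shows in the picture. A call takes as long as a camera call.
- bot.find_in(camera, query): "position" ([x, y, z] in m, in world coordinates, good to about 4 mm: the middle of the surface that is visible of it).
The state is a dict: "clock": time; "qpos": joint angles; "qd": joint speeds; "joint_efforts": joint torques, N m; "position": TCP position; "tool_rot": TCP orientation; "force": force on the tool from outside, world axes, zero at the start; "moment": the same for the moment, N m; "grip_width": finger opening in m; "finger_force": force on a finger pad.
Only numpy, scipy, OpenCV 4.12 (cv2) and the standard library are available. Lean on these libraries where they do the work, as an engineer would, in place of code of your own. Each camera call takes 0.05 s, during which the arm holds its last target. There are 200 camera calls.

## Task

This gear drive is on the bench to have its guard interlock set. First make its terminals safe: press both hinged terminal covers down until the clip snaps over each and holds it fully shut. Only then take the gear guard by the grip on its front edge, raise it against its spring until its steel pointer lines up with the brass index clamped on the quadrant, and finish while still holding it there, quite still, so that the switch can be set; do not shift the index, and leave the dish and tools lying round the drive alone.

Things in the scene. Friction and masses are not known exactly. Their poses are not given: they have to be found in the camera images.
- drive_unit: small gear drive on a bed plate 205 x 320 mm, fixed to the bench: grey gear case 150 x 150 x 88 mm at its left (+y), motor along y at the back right (top 97 mm up), low terminal housing (88 x 112 mm, 50 mm high) in front of the motor. Origin on the bench under the bed plate's middle; x points to its back (away from the robot at yaw 0), y to its left, z up
- guard_lid (a joint): sprung sheet lid of the gear case, 160 mm wide, hinged along y on the case's back top rim. 0 = shut; grows as the front edge is raised, up to 1.4 rad. A torsion spring pulls it shut all the way (about 3 N at the grip when shut, 6 N at 0.75 rad); it falls shut when let go
- guard_hinge (a point): fixed point on the guard's hinge axis (which runs along the unit's y), level with the middle of the grip; 92 mm above the bench
- guard_grip (a point): centre of the guard's lifting grip: a black plastic tongue 46 mm long (x), 20 mm wide (y), 16 mm thick, standing out level from the middle of the lid's front edge, free air under it, 96 mm above the bench when shut, the case's front wall 39 mm behind this point. Swings and tilts with the lid, 0.189 m from guard_hinge in front and 4 mm above the hinge plane
- guard_pointer (a point): tip of the thin steel pointer on the lid's left edge, 122 mm from the hinge axis (taken in the quadrant's plane); it sweeps along the quadrant, just past its rim, as the lid is raised
- trip_index (a joint): angle at which the brass index clip is clamped in the quadrant (upright slotted aluminium sector, 4 mm thick, radius 116 mm about the guard's hinge, left of the case, ticks every 5 degrees), in rad on the scale of guard_lid: the pointer is at the index when guard_lid equals trip_index. Set between 0.38 and 0.76; stays put
- trip_mark (a point): tip of the brass index clip, 122 mm from the hinge axis, just past the quadrant's rim; guard_pointer falls on it when the two line up
- cover_left (a joint): the left one of two black hinged terminal covers, side by side 54 mm apart on the terminal housing; each 48 mm wide, 70 mm from hinge to front rim, 3 mm thick. 0 = shut (top 53 mm above the bench); grows as the rim rises; starts at 0.55 to 1.1 and stays at any angle it is left. The rim meets its clip at 0.15, is forced past it and below 0.08 is held at 0
- cover_left_hinge (a point): fixed point on the left cover's hinge axis (along the unit's y), at mid width, 50 mm above the bench, at the back of the housing; the cover lies in front of it (unit -x)
- cover_left_rim (a point): middle of the front rim of the left cover, top side; moves with the cover. The clip, a sprung steel leaf 18 mm wide, stands in front of the shut rim, its nib 6 mm above it; to force the rim past the nib takes about 6 N on the rim
- cover_right (a joint): the right one of two black hinged terminal covers, side by side 54 mm apart on the terminal housing; each 48 mm wide, 70 mm from hinge to front rim, 3 mm thick. 0 = shut (top 53 mm above the bench); grows as the rim rises; starts at 0.55 to 1.1 and stays at any angle it is left. The rim meets its clip at 0.15, is forced past it and below 0.08 is held at 0
- cover_right_hinge (a point): fixed point on the right cover's hinge axis (along the unit's y), at mid width, 50 mm above the bench, at the back of the housing; the cover lies in front of it (unit -x)
- cover_right_rim (a point): middle of the front rim of the right cover, top side; moves with the cover. The clip, a sprung steel leaf 18 mm wide, stands in front of the shut rim, its nib 6 mm above it; to force the rim past the nib takes about 6 N on the rim
- red_dish: red dish, 94 mm across and 27 mm high, lying left of the unit; a bystander. Origin under its centre.
- spanner_13: small spanner 161 mm long, 6 mm thick, lying in front of the unit; a bystander. Origin under its middle, length along its y.
- combination_pliers: pliers 177 mm long, 12 mm thick, lying right of the unit; a bystander. Origin under their middle, length along their y.

How it is judged:
By the outcome, as a careful person would: the job done as asked, in the order asked, and still so for the second after the job is handed in, while the arm keeps its last pose, push and grip.
It also fails if it takes over 64 s, if anything falls off the work surface, if the arm or the gripper's body presses on something with over 40 N, if the wrist force passes 120 N, or if a joint passes its speed limit or range.

## Working session

There is one attempt and no reset: what is moved stays moved. The work goes in short steps, Python scripts to look and compute and a tool call to move; the robot and the scene stay as the last step left them, time stands still between calls to the robot, and variables do not carry over. Pictures are saved under pics/ and viewed, at most 10 in all, crops included, and the job is handed in when it is done.

Besides the shell and the picture viewer there is one more tool, called after ">>>" by a JSON object that holds its "op" and its "data". apply_moves: Moves the arm, as the interface text tells. Its arguments: {"type":"object","properties":{"claw":{"type":"array"},"xyz":{"type":"array"},"twist":{"type":"array"},"force":{"type":"number"}},"required":["claw","xyz","twist"]}

```bash
mkdir -p pics; python3 - <<'E'
from workcell import bot
import cv2,json
s=bot.observe();print({k:(v if not hasattr(v,'tolist') else v.tolist()) for k,v in s.items()})
for c in("side","top"):
    f=bot.grab_frame(c);cv2.imwrite(f"pics/{c}1.png",f["img"][:,:,::-1])
    print(c,f["vfov"],f["cx"],f["cy"],f["distortion"],f["view"])
    for q in["drive_unit","guard_grip","guard_hinge","guard_pointer","trip_mark","cover_left_rim","cover_left_hinge","cover_right_rim","cover_right_hinge","red_dish","spanner_13","combination_pliers"]:
        print(q,[([round(float(x),3) for x in d["position"]],round(float(d["score"]),2)) for d in bot.find_in(c,q)[:3]])
E
```

```text
{'clock': 0.0, 'qpos': [-1.319207157016173, 0.5220501669571724, -0.03627820651537, 1.5999858794935378, 0.021227788295235785, 1.0211064208889813, -0.11280709627110568], 'qd': [0.0006881678680755932, 0.0012290388335817186, -0.002203504672179234, -0.0010388284592447125, -0.0001624528947676564, -0.00043076860888104307, 0.0006494412729416095], 'joint_efforts': [-0.0002803076222335221, -92.71226406097412, 1.9792301952838898, -36.99517250061035, 0.017790383426472545, 0.008019518572837114, -5.431898983943029e-06], 'position': [0.19762969234070138, 0.5925812276708723, 0.23071169054771815], 'tool_rot': [-3.140435182515477, 0.00013102823688981857, 2.8197579652868643], 'force': [-0.5206430447445899, -0.44616194489193606, -0.2268023508968332], 'moment': [-0.03823096513037627, -0.02035504991564155, 0.001533375782477651], 'finger_force': 0.0, 'grip_width': 0.08551455902517119}
side 50.638760422403855 249.915921401519 197.30637948965892 [-0.08001362  0.          0.          0.          0.        ] [[ 0.98059493 -0.19504062  0.01981752 -0.54562105]
 [ 0.11767509  0.66643365  0.73621923 -0.15211246]
 
[... 1149 characters left out ...]
 0.095], 0.79), ([0.589, -0.03, 0.094], 0.7)]
guard_hinge [([0.584, -0.03, 0.095], 0.84), ([0.576, -0.095, 0.083], 0.19)]
guard_pointer [([0.598, 0.021, 0.094], 0.73)]
trip_mark [([0.614, 0.108, 0.16], 0.45), ([0.599, 0.025, 0.094], 0.43)]
cover_left_rim [([0.576, -0.093, 0.083], 0.71), ([0.599, 0.022, 0.094], 0.45)]
cover_left_hinge [([0.588, -0.027, 0.094], 0.97)]
cover_right_rim [([0.565, -0.146, 0.078], 0.61), ([0.532, -0.275, 0.013], 0.54)]
cover_right_hinge [([0.588, -0.028, 0.097], 0.56), ([0.577, -0.094, 0.082], 0.18)]
red_dish [([0.552, 0.233, 0.013], 0.79)]
spanner_13 [([0.428, -0.048, 0.008], 0.82)]
combination_pliers [([0.53, -0.273, 0.011], 0.63), ([0.586, -0.028, 0.089], 0.45)]
```

```bash
python3 - <<'E'
import cv2
a=cv2.imread("pics/side1.png");b=cv2.imread("pics/top1.png")
cv2.imwrite("pics/sidec.png",cv2.resize(a,(800,600),interpolation=cv2.INTER_CUBIC))
cv2.imwrite("pics/topc.png",cv2.resize(b,(800,600),interpolation=cv2.INTER_CUBIC))
E
```

```text
(no output)
```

View pics/sidec.png

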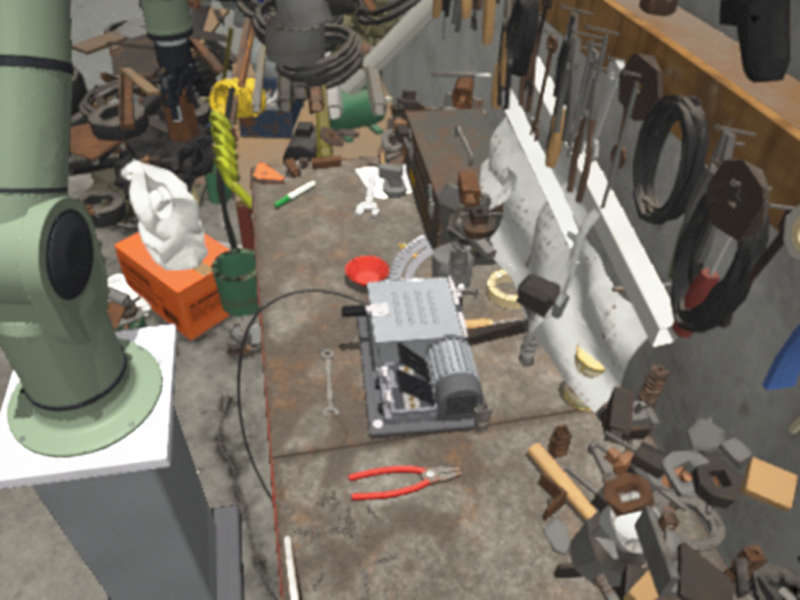

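View pics/topc.png

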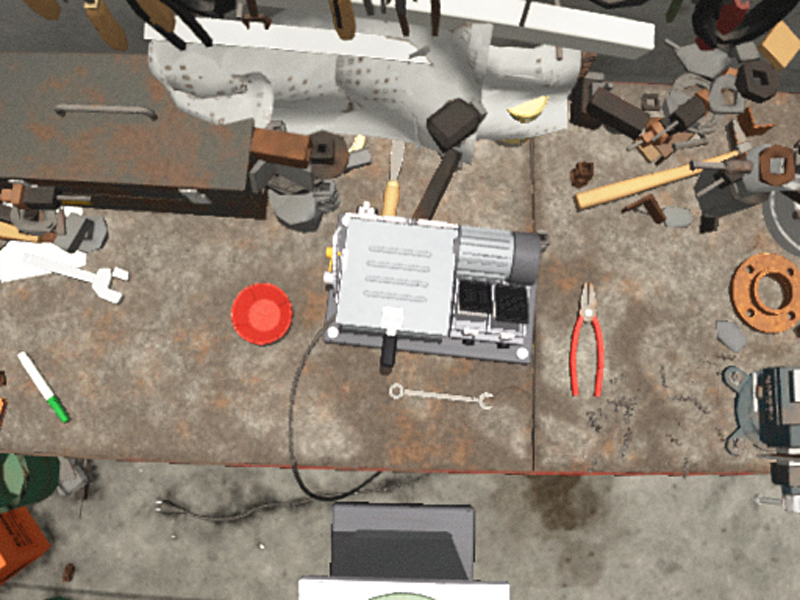

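The side view shows the unit near (420,350), with the grip at (355,310), the raised covers at (410,370) and the index at (405,247). The top view shows the grip at (388,350), the brass index at (331,258) and the covers near (475-510,300). I'll zoom in for exact pixels.

```bash
python3 - <<'E'
import cv2
a=cv2.imread("pics/side1.png");b=cv2.imread("pics/top1.png")
def g(im,x0,y0,w,h,s,n):
    c=cv2.resize(im[y0:y0+h,x0:x0+w],None,fx=s,fy=s,interpolation=cv2.INTER_CUBIC)
    for i in range(0,w,20):
        cv2.line(c,(i*s,0),(i*s,6),(0,255,255),1);cv2.putText(c,str(x0+i),(i*s,16),0,.4,(0,255,255),1)
    for i in range(0,h,20):
        cv2.line(c,(0,i*s),(6,i*s),(0,255,255),1);cv2.putText(c,str(y0+i),(6,i*s+4),0,.4,(0,255,255),1)
    cv2.imwrite(n,c)
g(a,210,145,110,140,4,"pics/s2.png")
g(b,200,130,150,115,5,"pics/t2.png")
E
```

```text
(no output)
```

View pics/s2.png

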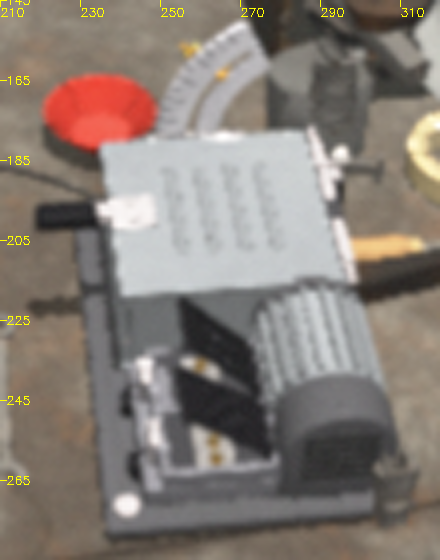

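View pics/t2.png

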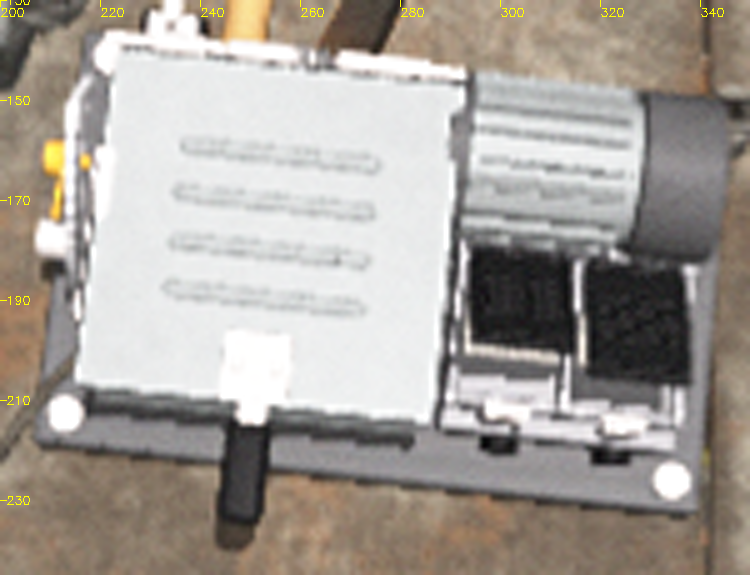

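Covers: the left rim in the top view runs (293,198)-(315,201) and the right rim (317,204)-(338,207). The grip's front end is at (248,234), the lid's front edge runs (215,207)-(287,214), and the brass tip is near (257,157) in the side view. Now I'll turn these into world positions.

```bash
cat > h.py <<'E'
import numpy as np,cv2
from workcell import bot
from scipy.optimize import least_squares
def cam(f):
    F=192/np.tan(np.radians(f["vfov"])/2);V=np.array(f["view"]);D=np.diag([1,-1,-1])
    return np.array([[F,0,f["cx"]],[0,F,f["cy"]],[0,0,1.]]),np.array(f["distortion"],float),D@V[:3,:3],D@V[:3,3]
def proj(c,P): return cv2.projectPoints(np.atleast_2d(np.array(P,float)),cv2.Rodrigues(c[2])[0],c[3],c[0],c[1])[0][:,0]
def plane(c,uv,z):
    p=cv2.undistortPoints(np.array([[uv]],float),c[0],c[1])[0,0];d=c[2].T@[p[0],p[1],1];o=-c[2].T@c[3]
    return o+d*(z-o[2])/d[2]
E
cat > m.py <<'E'
from h import *
import pickle
S=cam(bot.grab_frame("side"));T=cam(bot.grab_frame("top"));pickle.dump((S,T),open("cams.pkl","wb"))
fl=plane(T,(215,207),.095);fr=plane(T,(286.7,214.5),.095)
bl=plane(T,(222,140),.095);d=fr-fl
print("lid",fl,fr,np.linalg.norm(d),"yaw",np.arctan2(d[0],-d[1]),"depth",np.linalg.norm(bl-fl))
b1=plane(T,(212.8,212.5),.012);b2=plane(T,(334,226),.012);print("bolts",b1,b2,np.arctan2((b2-b1)[0],-(b2-b1)[1]),np.linalg.norm(b2-b1))
print("gripfront T",plane(T,(247.6,234),.100), "S",plane(S,(219,199),.1))
print("gripbracket",plane(T,(250.3,211),.1))
for n,uv in [("L",[(293.4,198.4),(314.6,201)]),("R",[(316.8,204),(337.6,206.6)])]:
    for z in(.095,.105,.11):
        a=[plane(T,u,z) for u in uv];print(n,z,np.mean(a,0).round(4),np.linalg.norm(a[1]-a[0]).round(4))
print("clips",plane(T,(301,211),.058),plane(T,(323,214),.058))
print("hingecovers",plane(T,(305,180.5),.052),plane(T,(328,183),.052))
E
python3 m.py
```

```text
lid [0.52846947 0.10620002 0.095     ] [ 0.51566017 -0.05329477  0.095     ] 0.16000833613887747 yaw -0.08013970726554738 depth 0.15401160139718087
bolts [0.52457156 0.11879013 0.012     ] [ 0.4990767  -0.17246906  0.012     ] -0.08731070557191527 0.2923728910566659
gripfront T [0.47013367 0.03201081 0.1       ] S [0.47136719 0.02741338 0.1       ]
gripbracket [0.52096148 0.02741837 0.1       ]
L 0.095 [ 0.5496 -0.0914  0.095 ] 0.0476
L 0.105 [ 0.5483 -0.0903  0.105 ] 0.0471
L 0.11 [ 0.5476 -0.0898  0.11  ] 0.0469
R 0.095 [ 0.5383 -0.1433  0.095 ] 0.0468
R 0.105 [ 0.5371 -0.1417  0.105 ] 0.0463
R 0.11 [ 0.5364 -0.141   0.11  ] 0.0461
clips [ 0.52829157 -0.08843511  0.058     ] [ 0.52252536 -0.13923873  0.058     ]
hingecovers [ 0.6007658  -0.09765078  0.052     ] [ 0.59617802 -0.15161135  0.052     ]
```

>>> {"op": "apply_moves", "data": {"claw": [0,0,0,0,0,0,0,0,0,0,0,0,0,0,0,0,0,0,0,0], "xyz": [[0,0,0],[0,0,0],[-0.04,-0.025,0],[-0.04,-0.025,0],[-0.04,-0.025,0],[-0.04,-0.025,0],[-0.04,-0.025,0],[-0.04,-0.025,0],[-0.04,-0.025,0],[-0.04,-0.025,0],[-0.01,-0.035,0],[-0.01,-0.035,0],[-0.01,-0.035,0],[-0.01,-0.035,0],[-0.01,-0.035,0],[-0.01,-0.035,0],[-0.01,-0.035,0],[-0.01,-0.035,0],[-0.01,-0.035,0],[-0.01,-0.035,0]], "twist": [[0,0,-0.12],[0,0,-0.119],[0,0,0],[0,0,0],[0,0,0],[0,0,0],[0,0,0],[0,0,0],[0,0,0],[0,0,0],[0,0,0],[0,0,0],[0,0,0],[0,0,0],[0,0,0],[0,0,0],[0,0,0],[0,0,0],[0,0,0],[0,0,0]]}}

```text
clock: 3.4
position: [0.5709, 0.0086, 0.2314]
tool_rot: [3.142, 0.0, 3.059]
force: [0.6, 1.6, 0.1]
grip_width: -0.0003
finger_force: 0.0
```

>>> {"op": "apply_moves", "data": {"claw": [0,0,0,0,0,0,0], "xyz": [[0,-0.035,0],[0,-0.035,0.01],[0,-0.033,0.02],[0,0,0.03],[0,0,0.03],[0,0,0.02],[0,0,0.01]], "twist": [[0,0,0],[0,0,0],[0,0,0],[0,0,0],[0,0,0],[0,0,0],[0,0,0]]}}

```text
clock: 4.1
position: [0.5615, -0.0926, 0.1097]
tool_rot: [-3.142, -0.002, 3.059]
force: [0.4, -1.2, -0.2]
grip_width: 0.0001
finger_force: 0.0
```

```bash
cat > g.py <<'E'
import cv2
from workcell import bot
def g(cam,x0,y0,w,h,s,n):
    im=bot.grab_frame(cam)["img"][:,:,::-1]
    c=cv2.resize(im[y0:y0+h,x0:x0+w],None,fx=s,fy=s,interpolation=cv2.INTER_CUBIC)
    for i in range(0,w,20): cv2.putText(c,str(x0+i),(i*s,12),0,.4,(0,255,255),1)
    for i in range(0,h,20): cv2.putText(c,str(y0+i),(0,i*s+4),0,.4,(0,255,255),1)
    cv2.imwrite(n,c)
E
python3 -c "
from g import *
g('side',210,145,110,140,4,'pics/s3.png')"
```

```text
(no output)
```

View pics/s3.png

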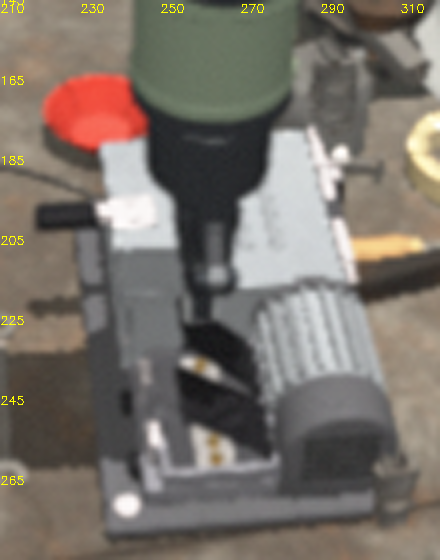

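The fingertips sit just above the left cover's raised rim, at about (261,224). Pressing now.

>>> {"op": "apply_moves", "data": {"claw": [0,0,0,0,0,0,0,0,0,0], "xyz": [[0,0,0.01],[0,0,0.01],[0.002,0,0.008],[0.003,0,0.006],[0.003,0,0.005],[0.002,0,0.005],[0.002,0,0.004],[0,0,0.003],[0,0,0.003],[0,0,0.001]], "twist": [[0,0,0],[0,0,0],[0,0,0],[0,0,0],[0,0,0],[0,0,0],[0,0,0],[0,0,0],[0,0,0],[0,0,0]]}}

```text
clock: 5.15
position: [0.5501, -0.0916, 0.0562]
tool_rot: [3.142, -0.0, 3.059]
force: [1.4, 0.5, 0.1]
grip_width: -0.0001
finger_force: 0.0
```

>>> {"op": "apply_moves", "data": {"claw": [0,0,0,0], "xyz": [[0,0,0.002],[0,0,0.0015],[0,0,0.001],[0,0,0]], "twist": [[0,0,0],[0,0,0],[0,0,0],[0,0,0]]}}

```text
clock: 5.55
position: [0.5504, -0.0917, 0.0523]
tool_rot: [3.142, 0.0, 3.059]
force: [-4.4, 1.0, 15.8]
grip_width: 0.0
finger_force: 7.5
```

>>> {"op": "apply_moves", "data": {"claw": [0,0,0,0,0,0,0,0,0,0,0,0,0,0,0,0,0], "xyz": [[0,0,-0.02],[0,0,-0.03],[-0.005,0,-0.02],[-0.004,-0.027,0],[0,-0.027,0],[0,0,0],[0,0,0.02],[0,0,0.01],[0,0,0.01],[0.002,0,0.008],[0.003,0,0.006],[0.002,0,0.005],[0.002,0,0.004],[0,0,0.003],[0,0,0.003],[0,0,0.001],[0,0,0]], "twist": [[0,0,0],[0,0,0],[0,0,0],[0,0,0],[0,0,0],[0,0,0],[0,0,0],[0,0,0],[0,0,0],[0,0,0],[0,0,0],[0,0,0],[0,0,0],[0,0,0],[0,0,0],[0,0,0],[0,0,0]]}}

```text
clock: 7.25
position: [0.546, -0.1455, 0.0523]
tool_rot: [-3.142, 0.001, 3.059]
force: [-3.1, 1.2, 13.3]
grip_width: -0.0
finger_force: 7.0
```

>>> {"op": "apply_moves", "data": {"claw": [0,0,0,0.05,0.05,0.05,0.05,0.05,0.05,0.05,0.05,0.05,0.05,0.05], "xyz": [[0,0,-0.02],[0,0,-0.04],[0,0,-0.04],[0,0,-0.01],[0.01,0.03,0],[0.01,0.035,0],[0.01,0.035,0],[0.01,0.035,0],[0.02,0.0336,0],[0.02,0,0],[0,0,0],[0,0,0],[0,0,0],[0,0,0]], "twist": [[0,0,0],[0,0,0],[0,0,0],[0,0,0],[0,0,0],[0,0,0],[0,0,0],[0,0,0],[0,0,0],[0,-0.1,0],[0,-0.1,0],[0,-0.05,0],[0,0,0],[0,0,0]]}}

```text
clock: 8.65
position: [0.4802, 0.0294, 0.1618]
tool_rot: [-3.141, 0.249, 3.059]
force: [0.7, 0.8, 0.0]
grip_width: 0.0499
finger_force: 0.0
```

```bash
python3 - <<'E'
from g import *
g('side',200,135,120,145,4,'pics/s4.png')
g('top',195,130,150,115,5,'pics/t4.png')
s=bot.observe();print(s["qpos"],s["position"],s["tool_rot"])
print(bot.find_in("side","guard_grip")[:2],bot.find_in("side","trip_mark")[:2],bot.find_in("side","guard_pointer")[:2],bot.find_in("side","cover_left_rim"),bot.find_in("side","cover_right_rim"))
E
```

```text
[-0.33153466  0.30577262  0.11333684  2.23865305  0.11661984  0.36385194
  1.15608412] [0.48060718 0.02917683 0.16175671] [-3.1415283   0.24907043  3.05846969]
[{'position': [0.5908, 0.0166, 0.0945], 'score': 0.6}, {'position': [0.5888, -0.0607, 0.0886], 'score': 0.56}] [] [{'position': [0.5963, 0.014, 0.0952], 'score': 0.81}] [{'position': [0.5617, -0.0919, 0.0475], 'score': 0.6}] [{'position': [0.5608, -0.1469, 0.0487], 'score': 0.59}, {'position': [0.5873, -0.0621, 0.0824], 'score': 0.33}]
```

View pics/s4.png

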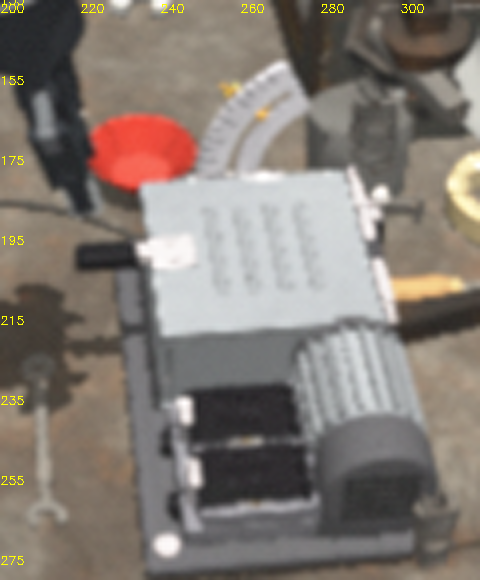

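Both covers lie flat and shut under their clips, at (262,238) and (262,255). The brass tip is at (257,157), and the grip at (227,199) is free. Next, lower onto the grip.

>>> {"op": "apply_moves", "data": {"claw": [0.05,0.05,0.05,0.05,0.05,0.05,0.05], "xyz": [[0.0037,0,0.01],[0,0,0.02],[0,0,0.02],[0,0,0.02],[0,0,0.01],[0,0,0.008],[0,0,0]], "twist": [[0,0,0],[0,0,0],[0,0,0],[0,0,0],[0,0,0],[0,0,0],[0,0,0]]}}

```text
clock: 9.7
position: [0.4968, 0.0271, 0.0774]
tool_rot: [-3.14, 0.246, 3.059]
force: [0.3, -0.1, -0.2]
grip_width: 0.0502
finger_force: 0.0
```

```bash
python3 - <<'E'
from g import *
g('side',200,135,120,110,4,'pics/s5.png')
g('top',195,180,120,80,4,'pics/t5.png')
import numpy as np
a=cv2.imread('pics/s5.png');b=cv2.imread('pics/t5.png');w=max(a.shape[1],b.shape[1])
b=b[:150+10,:];c=np.vstack([cv2.copyMakeBorder(i,0,0,0,w-i.shape[1],0) for i in(a,b)]);cv2.imwrite('pics/c5.png',c[:600])
s=bot.observe();print(s["qpos"],s["position"],s["tool_rot"],s["force"])
E
```

```text
[-0.23615715  0.50053662  0.01606126  2.2519243   0.41234912  0.16751677
  0.86494847] [0.4967991  0.0271891  0.07822173] [-3.14076384  0.24685564  3.05810932] [ 0.04213707 -0.30686105 -0.70720959]
```

View pics/c5.png

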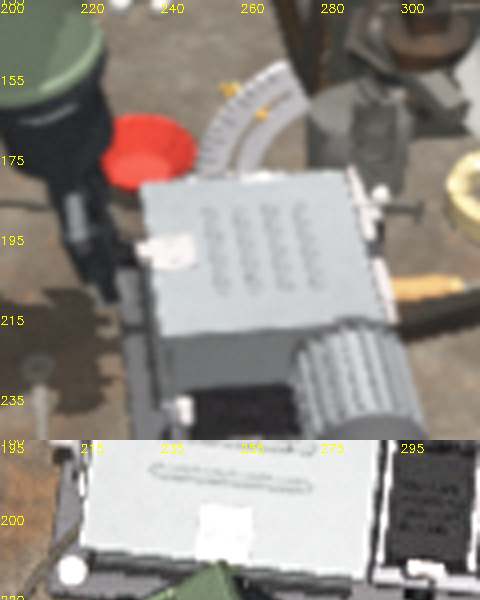

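The fingers straddle the tongue at about (227,200) in the side view. Joint 6 is near its limit, so I'll tilt back slightly, then close.

>>> {"op": "apply_moves", "data": {"claw": [0.05,0.05,0.05,0.01,0.01,0.01,0.01,0.01], "xyz": [[0.0012,0,0],[0.0012,0,0],[0,0,0],[0,0,0],[0,0,0],[0,0,0],[0,0,0],[0,0,0]], "twist": [[0,0.06,0],[0,0.06,0],[0,0,0],[0,0,0],[0,0,0],[0,0,0],[0,0,0],[0,0,0]], "force": 60}}

```text
clock: 10.6
position: [0.4943, 0.0309, 0.0779]
tool_rot: [3.14, 0.129, 3.063]
force: [-2.4, 18.9, 4.2]
grip_width: 0.019
finger_force: 61.1
```

```bash
cat > ang.py <<'E'
from h import *
import pickle
S,T=pickle.load(open("cams.pkl","rb"))
ux=np.array([.9966,-.083,0]);uy=np.array([.083,.9966,0])
H=np.array([.682,.0125,.092])
def mark(th,q): return H+q*uy+.122*(-np.cos(th)*ux+np.array([0,0,np.sin(th)]))
for tip in[(256.5,156.5),(257.5,157)]:
    for q in(.085,.09,.095,.1):
        r=least_squares(lambda t:proj(S,mark(t[0],q))[0]-tip,[.6]);print(tip,q,r.x,r.fun, proj(T,mark(r.x[0],q)))
E
python3 ang.py; python3 -c "
from workcell import bot;s=bot.observe();print(s['qpos'],s['position'],s['tool_rot'])"
```

```text
(256.5, 156.5) 0.085 [0.70498782] [1.13254395 1.17357716] [[213.58551009 170.3195174 ]]
(256.5, 156.5) 0.09 [0.69080553] [0.51547352 0.51920543] [[211.20526781 170.71592605]]
(256.5, 156.5) 0.095 [0.6759307] [-0.10939808 -0.10694689] [[208.83423729 171.13478215]]
(256.5, 156.5) 0.1 [0.66030964] [-0.74225814 -0.7031064 ] [[206.47330775 171.57693217]]
(257.5, 157) 0.085 [0.71431113] [0.39801358 0.41958363] [[213.59068994 169.89089718]]
(257.5, 157) 0.09 [0.70000754] [-0.22785309 -0.23345475] [[211.20736281 170.2985446 ]]
(257.5, 157) 0.095 [0.6849826] [-0.8624029  -0.85747105] [[208.83322576 170.73014674]]
(257.5, 157) 0.1 [0.66917819] [-1.50589892 -1.45054451] [[206.4691995  171.18670384]]
[-0.0718612   0.52106734 -0.17105591  2.1558537   0.34307298  0.36594875
  0.96211201] [0.49434873 0.03088146 0.07787844] [3.13999867 0.12905831 3.06251632]
```

Gripped (19 mm). First relieve the side load, then swing about the hinge to 0.60 rad.

>>> {"op": "apply_moves", "data": {"claw": [0.01,0.01,0.01,0.01,0.01,0.01,0.01,0.01,0.01,0.01,0.01,0.01,0.01,0.01,0.01], "xyz": [[0,0.002,0],[0,0.0015,0],[-0.00075,0,-0.0094],[-0.00075,0,-0.0094],[-0.00075,0,-0.0094],[-0.00075,0,-0.0094],[-0.00075,0,-0.0094],[-0.00075,0,-0.0094],[-0.00075,0,-0.0094],[-0.00075,0,-0.0094],[-0.00075,0,-0.0094],[-0.00075,0,-0.0094],[-0.00075,0,-0.0094],[-0.00075,0,-0.0094],[0,0,0]], "twist": [[0,0,0],[0,0,0],[0,0.05,0],[0,0.05,0],[0,0.05,0],[0,0.05,0],[0,0.05,0],[0,0.05,0],[0,0.05,0],[0,0.05,0],[0,0.05,0],[0,0.05,0],[0,0.05,0],[0,0.05,0],[0,0,0]]}}

```text
clock: 12.1
position: [0.5187, 0.029, 0.186]
tool_rot: [-3.139, -0.479, 3.058]
force: [-11.0, -2.5, 3.5]
grip_width: 0.0192
finger_force: 60.7
```

```bash
python3 - <<'E'
from g import *
import numpy as np
g('side',205,125,100,75,8,'pics/s6.png')
g('top',190,120,60,85,7,'pics/t6.png')
s=bot.observe();print(s["qpos"],s["position"],s["tool_rot"],s["force"])
for c in("side","top"):
  for q in("guard_grip","guard_pointer","trip_mark"):print(c,q,[(np.round(d["position"],3),round(d["score"],2)) for d in bot.find_in(c,q)[:2]])
E
```

```text
[ 0.08572271  0.69279023 -0.31907068  1.53492513  0.07228602  1.40233741
  1.2483733 ] [0.51840379 0.02905994 0.18558585] [-3.13858505 -0.47618861  3.05800421] [-8.43848071 -2.34133132  1.04372783]
side guard_grip [(array([0.609, 0.002, 0.139]), 0.55), (array([ 0.561, -0.147,  0.051]), 0.43)]
side guard_pointer [(array([0.615, 0.   , 0.14 ]), 0.69), (array([ 0.588, -0.061,  0.063]), 0.57)]
side trip_mark []
top guard_grip [(array([0.587, 0.082, 0.164]), 0.66), (array([0.551, 0.09 , 0.04 ]), 0.22)]
top guard_pointer [(array([0.584, 0.082, 0.161]), 0.61), (array([0.55 , 0.091, 0.044]), 0.52)]
top trip_mark []
```

View pics/s6.png

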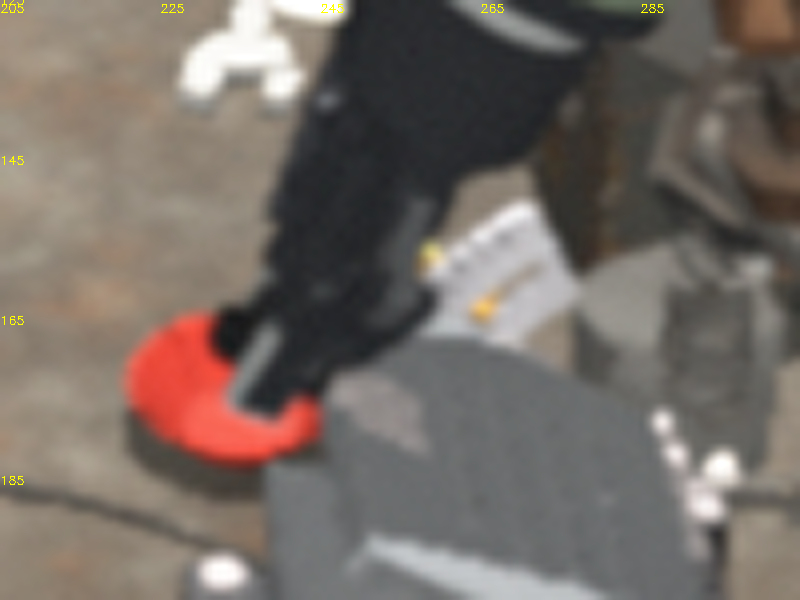

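In the side view the arm hides the pointer. The brass clip shows at (258.5,157) and (265,163). Checking the top view.

View pics/t6.png

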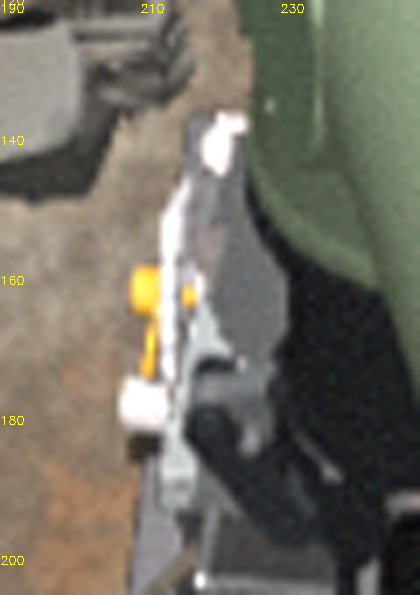

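In the top view the brass knob is at (209.5,161) with its tip toward (211,173), and the quadrant's edge is near column 213.5. I'll unwrap the quadrant into polar form, so its 5° ticks calibrate the angle.

```bash
cat > pol.py <<'E'
from h import *
import pickle
S,T=pickle.load(open("cams.pkl","rb"))
ux=np.array([.9966,-.083,0]);uy=np.array([.083,.9966,0]);H=np.array([.682,.0125,.092])
im=cv2.imread("pics/side1.png")
th=np.arange(.2,1.25,.0015);r=np.arange(.13,.08,-.0004)
def unwrap(q,du=(0,0)):
    R,TH=np.meshgrid(r,th,indexing="ij")
    P=H+q*uy+R[...,None]*(-np.cos(TH)[...,None]*ux+np.sin(TH)[...,None]*np.array([0,0,1]))
    m=(proj(S,P.reshape(-1,3)).reshape(R.shape+(2,))+du).astype(np.float32)
    return cv2.remap(im,m[...,0],m[...,1],cv2.INTER_CUBIC)
if __name__=="__main__":
    out=[]
    for q in(.082,.086,.09,.094):
        u=unwrap(q);
        for t in np.arange(.3,1.2,.1): cv2.putText(u,"|%.1f"%t,(int((t-.2)/.0015)-2,10),0,.35,(0,255,255),1)
        cv2.line(u,(0,35),(12,35),(0,0,255),1);cv2.line(u,(0,75),(12,75),(0,0,255),1);out.append(u)
    cv2.imwrite("pics/pol.png",np.vstack(out));print(np.vstack(out).shape)
    hsv=cv2.cvtColor(im,cv2.COLOR_BGR2HSV);m=(hsv[...,0]>15)&(hsv[...,0]<32)&(hsv[...,1]>120)&(hsv[...,2]>130)
    ys,xs=np.nonzero(m[145:175,245:280]);print("side",[(x+245,y+145,hsv[y+145,x+245,1]) for x,y in zip(xs,ys)])
    i2=cv2.imread("pics/top1.png");h2=cv2.cvtColor(i2,cv2.COLOR_BGR2HSV)
    m=(h2[...,0]>15)&(h2[...,0]<32)&(h2[...,1]>130);ys,xs=np.nonzero(m[150:185,200:222]);print("top",[(x+200,y+150) for x,y in zip(xs,ys)])
    for n,P,z in(("FL",(.52847,.1062,.095),0),("FR",(.51566,-.0533,.095),0)):print(n,proj(S,P))
E
python3 pol.py
```

```text
(500, 700, 3)
side [(np.int64(256), np.int64(156), np.uint8(121)), (np.int64(256), np.int64(157), np.uint8(144)), (np.int64(257), np.int64(157), np.uint8(155)), (np.int64(258), np.int64(157), np.uint8(125)), (np.int64(256), np.int64(158), np.uint8(125)), (np.int64(257), np.int64(158), np.uint8(136)), (np.int64(265), np.int64(163), np.uint8(141))]
top [(np.int64(210), np.int64(158)), (np.int64(211), np.int64(158)), (np.int64(209), np.int64(159)), (np.int64(210), np.int64(159)), (np.int64(211), np.int64(159)), (np.int64(212), np.int64(159)), (np.int64(209), np.int64(160)), (np.int64(210), np.int64(160)), (np.int64(211), np.int64(160)), (np.int64(209), np.int64(161)), (np.int64(210), np.int64(161)), (np.int64(211), np.int64(161)), (np.int64(212), np.int64(161)), (np.int64(217), np.int64(161)), (np.int64(209), np.int64(162)), (np.int64(210), np.int64(162)), (np.int64(211), np.int64(162)), (np.int64(212), np.int64(162)), (np.int64(216), np.int64(162)), (np.int64(217), np.int64(162)), (np.int64(209), np.int64(163)), (np.int64(210), np.int64(163)), (np.int64(211), np.int64(163)), (np.int64(216), np.int64(163)), (np.int64(217), np.int64(163)), (np.int64(209), np.int64(164)), (np.int64(210), np.int64(164)), (np.int64(211), np.int64(164)), (np.int64(211), np.int64(165)), (np.int64(211), np.int64(166)), (np.int64(211), np.int64(167)), (np.int64(211), np.int64(168)), (np.int64(211), np.int64(169)), (np.int64(211), np.int64(170)), (np.int64(212), np.int64(170)), (np.int64(210), np.int64(171)), (np.int64(211), np.int64(171)), (np.int64(210), np.int64(172)), (np.int64(211), np.int64(172)), (np.int64(211), np.int64(173))]
FL [[234.37976123 180.23978422]]
FR [[239.61587246 218.51428263]]
```

View pics/pol.png

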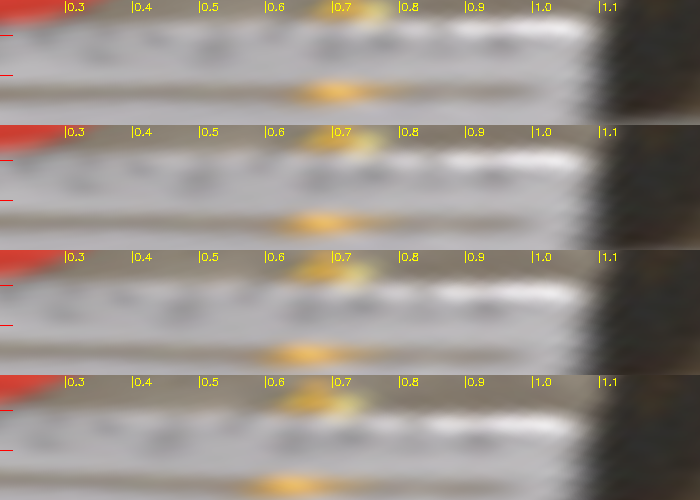

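The unwrap shows the tip at about 0.71 and the clamp at about 0.69, depending on the assumed plane. Ticks and rim are visible. I'll fit the offset numerically from the rim (r=0.116) and the tick phase.

```bash
cat > fit.py <<'E'
from pol import *
import itertools
g=cv2.cvtColor(im,cv2.COLOR_BGR2GRAY).astype(float)
def samp(q,du,R,TH):
    P=H+q*uy+R[...,None]*(-np.cos(TH)[...,None]*ux+np.sin(TH)[...,None]*np.array([0,0,1]))
    m=(proj(S,P.reshape(-1,3)).reshape(R.shape+(2,))+du).astype(np.float32)
    return cv2.remap(g.astype(np.float32),m[...,0],m[...,1],cv2.INTER_CUBIC)
t=np.r_[np.arange(.36,.62,.01),np.arange(.78,1.04,.01)]
rr=np.arange(.106,.128,.0005)
tt=np.arange(.3,1.04,.004);keep=(tt<.62)|(tt>.78)
def edge(q,du):
    I=samp(q,du,*np.meshgrid(rr,t,indexing="ij"));I=cv2.GaussianBlur(I,(1,7),0);G=-np.diff(I,axis=0)
    G=np.clip(G,0,None)**2;G[:]=G; return (G*rr[1:,None]).sum(0)/G.sum(0)
for q in(.084,.086,.088):
    r_=least_squares(lambda d:(edge(q,d)-.116)*1000,[0,0],diff_step=.05,loss="soft_l1",x_scale=1.)
    e=edge(q,r_.x)
    p=samp(q,r_.x,*np.meshgrid(np.arange(.107,.1145,.0005),tt,indexing="ij")).mean(0)
    A=lambda w:np.c_[np.ones_like(tt),tt,tt**2,tt**3,np.cos(w*tt),np.sin(w*tt)]
    res=[]
    for per in(np.pi/36,np.pi/18):
        M=A(2*np.pi/per);c=np.linalg.lstsq(M[keep],p[keep],rcond=None)[0]
        ph=np.arctan2(-c[5],-c[4])/(2*np.pi)*per;res.append((round(ph,4),round(np.hypot(c[4],c[5]),2)))
    def ang(uv,qq):
        s=least_squares(lambda a:proj(S,H+qq*uy+a[1]*(-np.cos(a[0])*ux+np.sin(a[0])*np.array([0,0,1])))[0]+r_.x-uv,[.7,.12],x_scale=[1,.1]);return s.x.round(4)
    print(q,r_.x.round(2),"rim sd mm",(e.std()*1e3).round(2),"dark tick phase,amp",res,"tip",ang((257.2,157.),q),ang((257.2,157.),q+.003),"clamp",ang((265.3,163),q-.003))
    M=A(72);k=M[:,:4];print((p-k@np.linalg.lstsq(k[keep],p[keep],rcond=None)[0])[::4].round(0).astype(int).tolist())
E
python3 fit.py
```

```text
0.084 [0. 0.] rim sd mm 0.8 dark tick phase,amp [(np.float64(-0.011), np.float64(4.74)), (np.float64(0.0706), np.float64(0.2))] tip [0.7171 0.1253] [0.7056 0.1234] clamp [0.7164 0.0934]
[5, 0, -4, -3, 1, 4, 4, 0, -1, 3, 6, 2, -6, -12, -10, -2, 4, 5, 3, 2, 5, 7, 4, -5, -12, -9, -2, 0, -5, -11, -8, 0, 7, 5, 0, -2, 3, 7, 5, -4, -13, -12, -4, 2, 4, 5, 6]
0.086 [0. 0.] rim sd mm 0.65 dark tick phase,amp [(np.float64(-0.021), np.float64(5.09)), (np.float64(-0.087), np.float64(0.82))] tip [0.7095 0.124 ] [0.6978 0.1222] clamp [0.7061 0.0921]
[2, -2, -3, 1, 4, 4, 0, -3, 1, 6, 5, -2, -10, -11, -4, 3, 5, 2, -1, 1, 5, 6, 0, -9, -11, -5, 1, -1, -9, -12, -5, 4, 7, 3, -3, -2, 5, 9, 4, -8, -14, -10, -2, 3, 3, 4, 6]
0.088 [0. 0.] rim sd mm 0.6 dark tick phase,amp [(np.float64(-0.0302), np.float64(5.59)), (np.float64(0.083), np.float64(0.91))] tip [0.7017 0.1228] [0.6898 0.121 ] clamp [0.6955 0.0908]
[-1, -3, 0, 4, 5, 0, -4, -1, 5, 7, 2, -6, -10, -6, 1, 5, 2, -3, -4, 1, 6, 4, -5, -11, -8, 0, 3, -3, -11, -10, -1, 7, 6, -2, -7, -1, 9, 9, 1, -11, -14, -6, 0, 2, 2, 4, 4]
```

```bash
sed -i 's/\[0,0\],diff_step=.05,loss="soft_l1",x_scale=1.)/[.5,.5],diff_step=.3,loss="soft_l1",x_scale=1.)/; s/    M=A(72).*//' fit.py; python3 fit.py
python3 - <<'E'
from pol import *
f=bot.grab_frame("top")["img"][:,:,::-1];cv2.imwrite("pics/top60.png",f);cv2.imwrite("pics/side60.png",bot.grab_frame("side")["img"][:,:,::-1])
a=cv2.imread("pics/top1.png")
for th in(0,.5,.6,.7):print(th,[proj(T,H+q*uy+.122*(-np.cos(th)*ux+np.sin(th)*np.array([0,0,1])))[0].round(1).tolist() for q in(.085,.088)],proj(S,H+.088*uy+.122*(-np.cos(th)*ux+np.sin(th)*np.array([0,0,1])))[0].round(1))
for i in(a,f):
    print()
    for y in range(164,192):print(y,cv2.cvtColor(np.ascontiguousarray(i),cv2.COLOR_BGR2GRAY)[y,205:222].tolist())
E
```

```text
0.084 [-1.14 -1.29] rim sd mm 0.54 dark tick phase,amp [(np.float64(-0.0246), np.float64(5.65)), (np.float64(-0.0709), np.float64(0.3))] tip [0.7056 0.1195] [0.6933 0.1176] clamp [0.7004 0.0874]
0.086 [-1.05 -0.86] rim sd mm 0.55 dark tick phase,amp [(np.float64(-0.0242), np.float64(5.59)), (np.float64(-0.0692), np.float64(0.31))] tip [0.7058 0.1195] [0.6936 0.1176] clamp [0.7008 0.0874]
0.088 [-0.98 -0.43] rim sd mm 0.56 dark tick phase,amp [(np.float64(-0.0237), np.float64(5.54)), (np.float64(-0.0674), np.float64(0.31))] tip [0.7063 0.1195] [0.6941 0.1177] clamp [0.7016 0.0874]
0 [[215.3, 189.9], [213.9, 189.7]] [247.  178.7]
0.5 [[213.7, 178.7], [212.3, 178.6]] [252.5 163. ]
0.6 [[213.6, 174.9], [212.2, 174.7]] [254.7 160. ]
0.7 [[213.6, 170.5], [212.2, 170.4]] [257.4 157.2]

164 [145, 134, 136, 119, 142, 161, 179, 234, 255, 255, 163, 132, 130, 245, 239, 255, 255]
165 [140, 136, 132, 122, 117, 123, 142, 206, 246, 241, 147, 140, 127, 222, 255, 255, 255]
166 [141, 140, 131, 125, 129, 124, 171, 202, 243, 239, 141, 161, 128, 200, 255, 255, 255]
167 [145, 134, 128, 132, 125, 130, 202, 
[... 3932 characters left out ...]
, 41]
184 [127, 129, 135, 80, 57, 54, 57, 70, 152, 201, 208, 193, 116, 49, 24, 39, 48]
185 [120, 131, 136, 81, 61, 65, 106, 120, 183, 202, 209, 206, 184, 81, 35, 39, 46]
186 [116, 128, 133, 115, 111, 96, 137, 144, 209, 208, 202, 207, 207, 121, 62, 42, 41]
187 [120, 123, 126, 132, 136, 111, 140, 140, 224, 223, 215, 215, 217, 135, 91, 62, 35]
188 [126, 128, 123, 127, 129, 122, 139, 129, 187, 196, 179, 178, 195, 122, 104, 102, 62]
189 [135, 129, 131, 131, 133, 129, 141, 121, 155, 158, 146, 147, 153, 116, 105, 116, 93]
190 [134, 134, 136, 140, 125, 126, 143, 122, 156, 166, 165, 162, 143, 114, 101, 114, 110]
191 [142, 138, 143, 141, 108, 124, 141, 122, 162, 170, 168, 166, 123, 106, 105, 113, 107]
```

>>> {"op": "apply_moves", "data": {"claw": [0.01,0.01,0.01,0.01,0.01], "xyz": [[-0.00045,0,-0.0057],[-0.00045,0,-0.0057],[-0.00045,0,-0.0057],[0,0,0],[0,0,0]], "twist": [[0,0.03,0],[0,0.03,0],[0,0.03,0],[0,0,0],[0,0,0]]}}

```text
clock: 13.1
position: [0.5276, 0.0283, 0.2001]
tool_rot: [-3.138, -0.566, 3.058]
force: [-11.3, -2.3, 2.3]
grip_width: 0.0192
finger_force: 60.6
```

```bash
python3 - <<'E'
from pol import *
f=bot.grab_frame("top")["img"][:,:,::-1];cv2.imwrite("pics/top69.png",f);s=bot.grab_frame("side")["img"][:,:,::-1];cv2.imwrite("pics/side69.png",s)
a=cv2.imread("pics/top60.png",0).astype(int);b=cv2.imread("pics/top69.png",0).astype(int)
o=bot.observe();print(o["position"],o["tool_rot"],o["force"])
for y in range(160,190):print(y,b[y,208:222].tolist(),(b-a)[y,208:222].tolist())
z=cv2.imread("pics/side69.png",0).astype(int);w=cv2.imread("pics/side1.png",0).astype(int)
print(range(248,270))
for y in range(148,170):print(y,z[y,248:270].tolist(),"|",w[y,252:264].tolist())
E
```

```text
[0.52765225 0.02825764 0.20014861] [-3.13816014 -0.56602597  3.05776245] [-9.77299509 -2.54963807  3.56956149]
160 [163, 233, 231, 227, 225, 255, 255, 187, 209, 159, 191, 184, 165, 169] [-3, -1, -3, 1, -1, 0, 0, 1, 11, -49, -31, 18, 26, 60]
161 [166, 232, 232, 229, 223, 248, 248, 157, 202, 200, 170, 103, 90, 94] [-4, 0, 1, 0, -2, 0, -1, 0, -8, -20, -77, -70, -36, -19]
162 [155, 221, 225, 224, 221, 245, 235, 145, 195, 226, 136, 56, 47, 54] [1, -1, -3, -2, 0, -2, 1, -5, -17, 5, -98, -91, -61, -48]
163 [141, 194, 209, 209, 226, 255, 255, 159, 157, 229, 116, 62, 84, 89] [-3, -2, 1, -6, -3, 0, 0, -2, -20, 60, -90, -115, -33, -12]
164 [122, 146, 163, 180, 234, 255, 255, 170, 127, 201, 123, 102, 124, 118] [-1, -6, 4, -2, -2, 0, 0, 10, -28, 74, -73, -101, -7, 15]
165 [124, 112, 118, 142, 205, 245, 239, 159, 130, 164, 121, 123, 136, 129] [4, -6, -4, 2, -3, -2, -4, 18, -7, 5, -79, -84, -33, 10]
166 [128, 130, 125, 166, 195, 243, 239, 144, 149, 138, 121, 124, 129, 123] [0, 2, -5, -3, -7, -2, -2, 15, 32, -75, -90, -82, -78, -7]
167 [123, 122, 129, 202, 197, 255, 253, 160, 196, 125, 89, 93, 95, 9
[... 5864 characters left out ...]
3, 159, 145]
166 [41, 45, 64, 73, 64, 47, 42, 50, 59, 78, 98, 115, 129, 150, 164, 168, 170, 179, 184, 188, 197, 210] | [159, 175, 175, 173, 168, 163, 164, 171, 173, 162, 146, 147]
167 [44, 55, 88, 108, 96, 73, 67, 76, 90, 99, 102, 104, 107, 114, 121, 122, 130, 151, 166, 177, 189, 204] | [160, 162, 159, 168, 174, 175, 176, 176, 165, 151, 145, 157]
168 [36, 58, 100, 124, 123, 111, 106, 108, 109, 106, 103, 105, 107, 106, 107, 103, 106, 114, 127, 151, 174, 189] | [165, 171, 170, 173, 175, 177, 179, 171, 151, 143, 154, 171]
169 [42, 80, 121, 139, 139, 133, 129, 131, 125, 116, 105, 104, 106, 109, 110, 105, 103, 103, 106, 122, 149, 164] | [157, 165, 169, 169, 173, 178, 177, 161, 143, 150, 168, 176]
```

```bash
python3 - <<'E'
from pol import *
def tri(t,s):
    r=least_squares(lambda p:np.r_[proj(T,p)[0]-t,proj(S,p)[0]-s],[.6,.1,.15],x_scale=.01);p=r.x-H
    a=p@ux;return "q %.4f r %.4f th %.3f z %.3f"%(p@uy,np.hypot(a,p[2]),np.arctan2(p[2],-a),r.x[2]),r.fun.round(2)
for n,t,s in[("knob-blob",(210.3,161),(257.3,157)),("arm-blob",(211,168),(257.3,157)),("end-blob",(210.8,173),(257.3,157)),("end-bloblow",(210.8,173),(256,158)),("near clamp",(216.7,162.2),(265.3,163)),("white",(210,177),(265,178.7))]:print(n,*tri(t,s))
for th in(.55,.6,.65,.7,.75):
    print(th,[(r,proj(T,H+.09*uy+r*(-np.cos(th)*ux+np.sin(th)*np.array([0,0,1])))[0].round(1).tolist()) for r in(.088,.1,.116,.122)])
i=cv2.imread("pics/top1.png")
for y in range(156,181):print(y,[i[y,x,::-1].tolist() for x in range(208,214)])
i=cv2.imread("pics/side1.png");print()
for y in range(153,161):print(y,[i[y,x,::-1].tolist() for x in range(253,263)])
E
```

```text
knob-blob q 0.0945 r 0.1108 th 0.763 z 0.169 [-0.37  3.12  4.26 -0.85]
arm-blob q 0.0912 r 0.1187 th 0.711 z 0.169 [-0.09  0.78  1.06 -0.21]
end-blob q 0.0904 r 0.1236 th 0.671 z 0.169 [ 0.11 -0.92 -1.26  0.24]
end-bloblow q 0.0908 r 0.1224 th 0.646 z 0.166 [ 0.03 -0.23 -0.32  0.06]
near clamp q 0.0828 r 0.0926 th 0.702 z 0.152 [ 0.02 -0.17 -0.22  0.05]
white q 0.1029 r 0.0836 th -0.237 z 0.072 [ 0.46 -4.07 -5.38  1.01]
0.55 [(0.088, [213.7, 165.0]), (0.1, [212.9, 169.0]), (0.116, [211.7, 174.5]), (0.122, [211.3, 176.6])]
0.6 [(0.088, [213.7, 163.5]), (0.1, [212.8, 167.4]), (0.116, [211.7, 172.6]), (0.122, [211.2, 174.6])]
0.65 [(0.088, [213.7, 162.0]), (0.1, [212.8, 165.7]), (0.116, [211.7, 170.6]), (0.122, [211.2, 172.5])]
0.7 [(0.088, [213.7, 160.4]), (0.1, [212.8, 163.9]), (0.116, [211.7, 168.5]), (0.122, [211.2, 170.3])]
0.75 [(0.088, [213.7, 158.8]), (0.1, [212.9, 162.0]), (0.116, [211.7, 166.3]), (0.122, [211.2, 168.0])]
156 [[165, 154, 137], [154, 144, 126], [159, 148, 136], [154, 144, 130], [159, 149, 136], [239, 236, 238]]
157 [[155, 146, 128], [157, 146, 128], [167, 145, 1
[... 3182 characters left out ...]
03]]
157 [[146, 138, 124], [150, 138, 119], [165, 141, 101], [188, 154, 82], [206, 165, 81], [206, 173, 105], [216, 197, 156], [205, 196, 177], [184, 180, 178], [180, 178, 179]]
158 [[140, 131, 119], [139, 130, 117], [144, 131, 104], [179, 153, 91], [190, 156, 89], [183, 160, 127], [198, 189, 178], [198, 194, 191], [171, 169, 170], [155, 154, 156]]
159 [[139, 130, 118], [137, 129, 117], [139, 130, 112], [158, 140, 110], [177, 158, 132], [178, 168, 159], [178, 173, 175], [177, 174, 177], [169, 167, 170], [163, 161, 164]]
160 [[143, 134, 122], [144, 135, 123], [144, 135, 123], [156, 148, 140], [181, 175, 171], [185, 180, 181], [167, 166, 168], [157, 155, 157], [161, 159, 162], [168, 167, 169]]
```

>>> {"op": "apply_moves", "data": {"claw": [0.01,0.01,0.01,0.01], "xyz": [[-0.00015,0,-0.0024],[-0.00015,0,-0.0024],[0,0,0],[0,0,0]], "twist": [[0,0.0125,0],[0,0.0125,0],[0,0,0],[0,0,0]]}}

```text
clock: 13.6
position: [0.5305, 0.028, 0.2041]
tool_rot: [-3.138, -0.591, 3.058]
force: [-11.7, -3.5, 3.2]
grip_width: 0.0189
finger_force: 60.5
```

```bash
python3 - <<'E'
from pol import *
f=[bot.grab_frame("top")["img"][:,:,::-1].astype(float) for _ in range(4)];cv2.imwrite("pics/top72.png",np.mean(f,0))
o=bot.observe();print(o["position"],o["tool_rot"],o["force"])
I=[cv2.imread(f"pics/{n}.png",0).astype(int) for n in("top1","top60","top69","top72")]
for c in(212,213,214,215,216):
    print(c)
    for i in I:print(i[160:182,c].tolist())
E
```

```text
[0.53053621 0.02801991 0.20411313] [-3.1381075  -0.59086026  3.05760347] [-9.82677161 -3.5409906   1.8447854 ]
212
[227, 223, 221, 225, 233, 206, 201, 198, 175, 145, 129, 147, 138, 122, 153, 237, 251, 255, 254, 245, 232, 163]
[226, 225, 221, 229, 236, 208, 202, 199, 173, 148, 136, 144, 139, 120, 148, 238, 251, 255, 254, 246, 235, 161]
[225, 223, 221, 226, 234, 205, 195, 197, 174, 149, 120, 135, 140, 138, 152, 234, 251, 255, 255, 245, 233, 161]
[225, 223, 218, 224, 233, 207, 199, 196, 169, 144, 133, 142, 140, 130, 152, 235, 251, 255, 255, 234, 200, 146]
213
[255, 248, 247, 255, 255, 245, 243, 255, 254, 227, 228, 253, 240, 191, 216, 245, 230, 233, 243, 222, 209, 192]
[255, 248, 247, 255, 255, 247, 245, 255, 254, 226, 225, 252, 243, 192, 189, 248, 249, 255, 255, 221, 210, 188]
[255, 248, 245, 255, 255, 245, 243, 255, 254, 230, 173, 202, 231, 244, 246, 244, 227, 216, 214, 185, 187, 196]
[255, 249, 246, 255, 255, 245, 243, 255, 249, 211, 208, 238, 247, 223, 221, 230, 193, 200, 222, 213, 207, 187]
214
[255, 247, 233, 255, 255, 240, 239, 255, 250, 224, 226, 248, 235, 188, 215, 232, 193, 194
[... 667 characters left out ...]
190, 189, 191, 186, 192]
[184, 150, 141, 171, 169, 142, 147, 167, 153, 145, 194, 203, 178, 179, 189, 191, 186, 184, 189, 189, 188, 179]
216
[198, 211, 214, 167, 132, 140, 160, 175, 183, 172, 167, 154, 134, 132, 140, 151, 141, 127, 128, 120, 105, 125]
[198, 210, 212, 177, 155, 137, 117, 115, 121, 149, 170, 186, 198, 194, 194, 206, 193, 177, 145, 108, 102, 80]
[209, 202, 195, 157, 127, 130, 149, 196, 208, 173, 151, 140, 137, 169, 191, 190, 190, 190, 192, 189, 190, 196]
[212, 150, 146, 145, 127, 152, 194, 187, 131, 116, 171, 200, 192, 187, 185, 187, 185, 186, 189, 192, 185, 178][ WARN:0@1.990] global loadsave.cpp:1063 imwrite_ Unsupported depth image for selected encoder is fallbacked to CV_8U.
```

>>> {"op": "apply_moves", "data": {"claw": [0.01,0.01,0.01,0.01,0.01,0.01], "xyz": [[0.00015,0,0.0033],[0.00015,0,0.0033],[0,0,0],[0,0,0],[0,0,0],[0,0,0]], "twist": [[0,-0.0175,0],[0,-0.0175,0],[0,0,0],[0,0,0],[0,0,0],[0,0,0]]}}

```text
clock: 14.4
position: [0.5267, 0.0284, 0.1987]
tool_rot: [-3.138, -0.556, 3.058]
force: [-10.9, -3.1, 2.5]
grip_width: 0.0186
finger_force: 60.4
```

```bash
python3 - <<'E'
from pol import *
f=np.mean([bot.grab_frame("top")["img"].astype(float) for _ in range(4)],0)
o=bot.observe();print(o["position"],o["tool_rot"],o["force"],o["qd"].round(4) if hasattr(o["qd"],"round") else o["qd"])
for y in range(164,178):print(y,[f[y,x].round().astype(int).tolist() for x in range(210,217)])
for q in("cover_left_rim","cover_right_rim"):print(q,[(np.round(d["position"],3),round(d["score"],2)) for d in bot.find_in("top",q)[:1]])
E
```

```text
[0.52668513 0.02836093 0.1986843 ] [-3.13828549 -0.55574781  3.0578711 ] [-10.28698881  -2.85415782   1.96261133] [-0.0009  0.0008 -0.0006 -0.0016  0.0004  0.0005 -0.0009]
164 [[211, 157, 64], [231, 176, 70], [255, 239, 160], [255, 255, 255], [255, 255, 255], [161, 160, 162], [113, 104, 96]]
165 [[139, 114, 82], [174, 137, 78], [238, 205, 130], [247, 245, 250], [242, 240, 244], [154, 150, 150], [120, 116, 118]]
166 [[140, 120, 108], [208, 166, 94], [234, 196, 124], [245, 244, 249], [240, 238, 242], [154, 149, 147], [140, 136, 138]]
167 [[148, 126, 104], [250, 202, 89], [235, 198, 131], [255, 255, 255], [254, 253, 255], [164, 158, 158], [157, 159, 157]]
168 [[157, 129, 98], [255, 242, 92], [206, 170, 108], [253, 255, 255], [255, 255, 255], [171, 166, 167], [180, 183, 182]]
169 [[163, 133, 97], [255, 241, 93], [174, 142, 82], [229, 228, 237], [254, 251, 253], [162, 156, 156], [187, 188, 189]]
170 [[180, 147, 106], [255, 211, 81], [164, 126, 78], [218, 214, 220], [230, 223, 223], [154, 150, 149], [166, 168, 167]]
171 [[218, 174, 102], [255, 210, 80], [164, 131, 93], [226, 222, 228], [204, 194, 195], [160, 159, 158], [135, 137, 136]]
172 [[237, 187, 90], [250, 201, 70], [156, 130, 103], [236, 231, 234], [172, 164, 164], [174, 176, 176], [116, 120, 119]]
173 [[217, 176, 113], [219, 169, 78], [156, 138, 124], [255, 255, 255], [186, 180, 178], [185, 186, 189], [124, 126, 129]]
174 [[232, 220, 212], [176, 156, 141], [174, 165, 165], [255, 255, 255], [191, 184, 182], [186, 188, 189], [165, 168, 171]]
175 [[255, 254, 255], [244, 240, 240], [238, 233, 233], [250, 246, 246], [193, 192, 190], [187, 188, 189], [191, 194, 195]]
176 [[255, 255, 255], [255, 255, 255], [252, 249, 248], [231, 226, 227], [209, 211, 210], [192, 196, 195], [192, 196, 195]]
177 [[255, 255, 255], [255, 255, 255], [255, 255, 255], [224, 217, 218], [214, 216, 216], [195, 197, 197], [190, 192, 193]]
cover_left_rim []
cover_right_rim []
```

```bash
python3 -c "
from workcell import bot;print(bot.job_done())"
```

```text
the job is handed in; nothing more can be done
None
```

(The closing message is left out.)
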